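# Tip the drain tray into the bin and snap it in place

### The job

Slide the white bin along the bench until it is fully home against the foot of the aluminium drain stand, squarely under the open lip of the still level tray. Then push the tray's grip bar down until the snap hook below it passes over the steel eye on the stand and its gate springs shut, so that all five rubber stoppers slide into the bin and the tray stays tipped by itself. Leave the bin standing there and do not disturb the jar, the stacked dishes or the timer.

Things in the scene. Friction and masses are not known exactly. Their poses are not given: they have to be found in the camera images.
- stand: fixed aluminium stand. Origin on the bench under the middle of the tray's hinge axis; x along that axis, +y the way the open lip faces. Foot plate 15 high, x -95 to 165, y -100 to 45: the bin comes home against its front edge at y = 45. A tab with the eye juts out at x 120 to 165, y up to 75. Uprights at x = +-82 (10 thick, 34 wide, 220 high) hold the axis at z = 200.
- tray (a joint): tip angle, rad: 0 level (start), grows as the lip sinks, stop about 0.95. Steel tray 136 wide, level floor y -70 to lip 100, three walls 28 high. Spring returns it to level: about 1.5 N at the grip bar starts it, 8 N pushes the gate open. Gate meets the eye at 0.60, eye passes it at about 0.80 to 0.83; let go after that, it comes back to 0.72 and the hook holds it.
- gate (a joint): angle of the sprung gate of the snap hook in rad: 0 = shut, grows to about 0.7 as the eye pushes it inwards, springs back to 0 once the eye has passed.
- handle (a point): middle of the black grip bar (16 diameter, 50 long, along stand x) over an arm on the tray's +x side, 20 clear below it. Moves with the tray about the hinge axis: in the stand frame x = 137 and, tray level, y = 112, z = 230; at tip angle 0.9, y = 93, z = 131. The dark steel snap hook (47 wide, 50 high, mouth down) hangs under this arm.
- eye (a point): middle of the top bar (8 diameter, along stand x) of the fixed steel eye, a closed loop 42 wide and 60 high on a short post, under the hook; at stand x = 140, y = 55, z = 94.
- lip (a point): middle of the tray's open lip edge, on the floor's top; moves with the tray. When the tray is held tipped it is about 72 ahead (+y) of the hinge axis and 140 above the bench.
- bin: loose open white plastic bin, 180 (its x) x 170 (its y) x 80 high, walls 4, 0.2 to 0.5 kg. Origin: centre of its underside. Starts on the bench on the lip side, 40 to 100 short of home, a little askew; push its +y face, which looks away from the stand. Home, its origin is at stand y = 130, x = 0 (within 25 either way), its axes along the stand's.
- stopper1: loose dark rubber stopper, flange 32 diameter x 8 below, plug 26 diameter x 14 above, 22 high, 18 g; origin: centre of its underside. Starts upright on the tray floor.
- stopper2: loose dark rubber stopper, flange 32 diameter x 8 below, plug 26 diameter x 14 above, 22 high, 18 g; origin: centre of its underside. Starts upright on the tray floor.
- stopper3: loose dark rubber stopper, flange 32 diameter x 8 below, plug 26 diameter x 14 above, 22 high, 18 g; origin: centre of its underside. Starts upright on the tray floor.
- stopper4: loose dark rubber stopper, flange 32 diameter x 8 below, plug 26 diameter x 14 above, 22 high, 18 g; origin: centre of its underside. Starts upright on the tray floor.
- stopper5: loose dark rubber stopper, flange 32 diameter x 8 below, plug 26 diameter x 14 above, 22 high, 18 g; origin: centre of its underside. Starts upright on the tray floor.
- jar: bystander: closed amber jar, 66 diameter, 100 high, origin under its centre; stands behind the stand.
- dishes: bystander: stack of three flat dishes, 90 diameter, 42 high, origin under its centre; stands to the +x side of the bin's path.
- timer: bystander: flat white bench timer 70 x 60 x 22, origin under its centre; lies behind the stand.
Things that resemble listed ones, but are neither listed nor needed, are in the scene too. Leave any purple or red look-alike of the stopper1 alone.

How it is judged:
On the way, in this order (a step that is already met when the one before it is completed fails the run):
1. the bin is home against the stand's foot, squarely under the lip, while the tray is still level (y of bin in the frame of stand below 0.14 m and x of bin in the frame of stand between -0.025 and 0.025 m and angle between the x axis of bin and the x axis of stand, either way round below 0.15 rad and angle between bin's own z axis and vertical below 0.1 rad and value of joint tray below 0.08 rad), for 0.2 s.
2. the hook has passed over the eye and its gate has sprung shut (value of joint tray above 0.64 rad and value of joint gate below 0.12 rad), for 0.2 s.
At the end, for the whole second after the job is handed in: The tray stays tipped (over 0.64 rad) held by the hook with its gate shut (under 0.12 rad); all five stoppers lie at rest inside the bin; the bin stands upright, home against the foot (origin at stand y under 140 mm, x within 25 mm, square within 0.15 rad) (all of step 2 and y of bin in the frame of stand below 0.14 m and x of bin in the frame of stand between -0.025 and 0.025 m and angle between the x axis of bin and the x axis of stand, either way round below 0.15 rad and angle between bin's own z axis and vertical below 0.1 rad and x of stopper1 in the frame of bin between -0.09 and 0.09 m and y of stopper1 in the frame of bin between -0.085 and 0.085 m and z of each of stopper1, stopper2, stopper3, stopper4, stopper5 in the frame of bin below 0.07 m and linear speed of each of stopper1, stopper2, stopper3, stopper4, stopper5 below 0.03 m/s and x of stopper2 in the frame of bin between -0.09 and 0.09 m and y of stopper2 in the frame of bin between -0.085 and 0.085 m and x of stopper3 in the frame of bin between -0.09 and 0.09 m and y of stopper3 in the frame of bin between -0.085 and 0.085 m and x of stopper4 in the frame of bin between -0.09 and 0.09 m and y of stopper4 in the frame of bin between -0.085 and 0.085 m and x of stopper5 in the frame of bin between -0.09 and 0.09 m and y of stopper5 in the frame of bin between -0.085 and 0.085 m and linear speed of bin below 0.02 m/s and velocity of joint tray between -0.05 and 0.05 rad/s); the robot touches nothing.
It fails at once if the amber jar is moved by more than 30 mm (distance of jar from where it was at the start of the episode above 0.03 m).
It fails at once if the stack of dishes is moved by more than 30 mm (distance of dishes from where it was at the start of the episode above 0.03 m).
It fails at once if the bench timer is moved by more than 30 mm (distance of timer from where it was at the start of the episode above 0.03 m).
It also fails if it takes over 51 s, if anything falls off the work surface, if the arm or the gripper's body presses on something with over 40 N, if the wrist force passes 120 N, or if a joint passes its speed limit or range.

### The arm

A 6-joint arm with a two-finger parallel gripper is mounted at the origin on the work surface. World frame = base frame: x ahead of the robot, y to its left, z up, the work surface at z = 0. Lengths are in m, angles in rad, forces in N, time in s.
With the tool pointing down it reaches from about 0.325 to 0.875 m from the base axis. Payload 4.4 kg.
Tool frame: the origin (TCP) lies between the finger pads; the fingertips stand 11 mm ahead of it and the grasp point (between the pads) lies 8 mm behind it (bot.tip_reach is the distance from the TCP to the fingertips, in m); z points along the fingers, x is the direction in which the jaws open and shut, and the axes are right-handed (so a half turn about z gives the same grasp; the last joint's range is limited). The gripper opens to 85 mm and grips with 20 to 120 N. Pads are 22 mm wide; open, the fingers measure 114 mm over their backs; the gripper's body (76 mm by 85 mm) begins 54 mm behind the grasp point. The pads swing forward as they close: fully open they stand 13 mm farther back than shut.
Start: joints at [1.167, 0.207, 1.542, -0, 1.393, -0.15], TCP at [0.144, 0.557, 0.242] pointing down, gripper open.
Joint ranges: [-2.73, 2.73], [-0.86, 2.22], [0.23, 2.46], [-1.11, 4.25], [0.08, 2.63], [-2.82, 2.82]. Speed limits (rad/s): [2.79, 2.79, 3.14, 3.14, 3.14, 3.14].

### API

Orientations are given as a unit quaternion [x, y, z, w].
In Python, from cell import bot gives the robot as it stands.
- The arm moves only by the shell command python3 -m creep 'ROWS' [OPENING]. ROWS is JSON, a list of rows, each a list of 2 entries, a list of its own where there are three numbers: the shift along the tool's x, y, z in units of 30 mm (1.0 is 30 mm), then the turn about the tool's z in degrees. A call has 1 to 12 rows; each row shifts and turns the pose as measured when the row begins, along the tool's axes as they then stand; what a row does not reach is not made up. A row lasts 1/8 s, in which the tool goes at most 62.5 mm and 10.7 degrees, less where a joint would pass 70% of its speed; a pose out of reach is approached as far as the arm can. A call is refused whole if a number of a shift passes 1 or a number of a turn 10.7, either way. A call with a gripper value outside its range is refused whole. OPENING is the finger opening in mm, from 0 to 85.4, set as the call begins (- or left out, the last holds). The fingers move at their own pace and stop on an object; the grip force is fixed at half the most. Time passes only in rows, so rows that do not move let the fingers close. It gives the time, the measured TCP pose, the force and the opening at its end, in the units of the state.
- bot.get_obs(): the state, without advancing time (a new reading comes with each control period).
- bot.capture(name): name is "side" or "top" or "wrist"; returns (picture, depth): 400x640x3 uint8, blue, green, red; 400x640 float32, m along the optical axis (not along the pixel's ray), 0 where there is no reading.
- bot.camera_model(name): a dict with "fovy" (degrees; the focal length in pixels is half the picture's height over the tangent of half this angle, whatever the lens; pixels are square), "cx", "cy" (the principal point, pixels), "T" (4x4, takes a point from camera to world coordinates). Camera axes: x right, y down, z forward; pixel columns grow to the right and rows downward; lengths in m; the calibration is good to about 2 mm. A picture is of the moment at which its call begins: read the wrist's pose just before it. camera_model takes no time and is no camera call; for the wrist camera it gives the pose at the moment of the call.
- bot.finish_job(): hands the job in, once; it reports no verdict.
The state is a dict: "time": time; "joints": joint angles; "joint_vel": joint speeds; "joint_torque": joint torques, N m; "eef_pos": TCP position; "tcp_rot": TCP orientation; "ft_force": force on the tool from outside, world axes, zero at the start; "moment": the same for the moment, N m; "opening": finger opening in m.
Only numpy, scipy, OpenCV 4.12 (cv2) and the standard library are available. Lean on these libraries where they do the work, as an engineer would, in place of code of your own. Each camera call takes 0.05 s, during which the arm holds its last target.

## Working session

There is one attempt and no reset: what is moved stays moved. The work goes in short steps, Python scripts to look and compute and a shell command to move; the robot and the scene stay as the last step left them, time stands still between calls to the robot, and variables do not carry over. Pictures are saved under pics/ and viewed, and the job is handed in when it is done.

```bash
ls; mkdir -p pics
python3 - <<'E'
from cell import bot
import cv2,numpy as np
o=bot.get_obs()
for k,v in o.items(): print(k,np.round(v,4))
for n in("side","top"):
    im,d=bot.capture(n); cv2.imwrite(f"pics/{n}0.png",im); np.save(f"{n}0.npy",d)
    m=bot.camera_model(n); print(n,m["fovy"],m["cx"],m["cy"],np.round(m["T"],4).tolist(),{k:v for k,v in m.items() if k not in("fovy","cx","cy","T")})
E
```

```text
pics
time 0.0
joints [ 1.1675  0.2074  1.543   0.      1.3935 -0.1505]
joint_vel [-0.     -0.0012 -0.0005  0.0007 -0.0006  0.0005]
joint_torque [-1.30000e-03 -3.83035e+01 -2.91597e+01 -3.00000e-04  1.05000e-02
  0.00000e+00]
eef_pos [0.1435 0.556  0.2411]
tcp_rot [ 7.906e-01  6.123e-01 -1.000e-03  6.000e-04]
ft_force [ 0.2932  0.933  -0.967 ]
moment [-0.0445 -0.0005 -0.012 ]
opening 0.0854
side 47.74513169466942 313.7800211921232 208.49093030523215 [[-0.9723, -0.1546, 0.1752, 0.3862], [-0.2328, 0.7041, -0.6709, 0.4843], [-0.0196, -0.6931, -0.7206, 0.7943], [0.0, 0.0, 0.0, 1.0]] {}
top 51.60581732646982 321.08786124443515 197.81383768322286 [[0.0107, -0.9744, 0.2244, 0.317], [-0.9999, -0.0093, 0.0074, -0.1219], [-0.0051, -0.2245, -0.9745, 1.1221], [0.0, 0.0, 0.0, 1.0]] {}
```

View pics/side0.png

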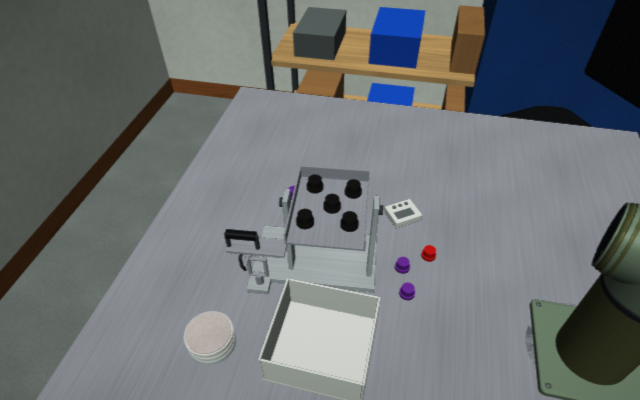

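View pics/top0.png

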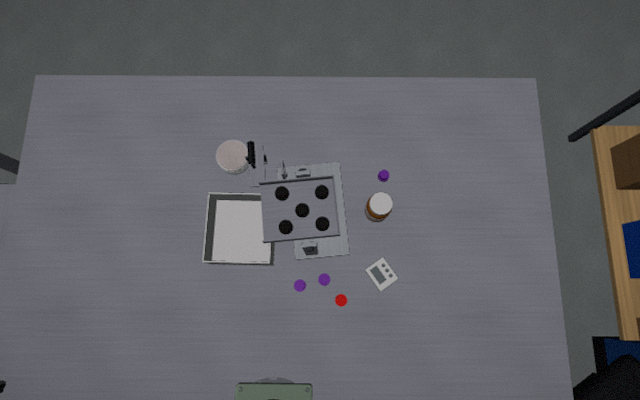

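```bash
cat > h.py <<'E'
import numpy as np,cv2
from cell import bot
def pts(name,d,uv=None):
    m=bot.camera_model(name);f=200/np.tan(np.radians(m["fovy"])/2)
    v,u=np.mgrid[0:400,0:640] if uv is None else (np.array(uv)[:,1],np.array(uv)[:,0])
    z=d if uv is None else d[v,u]
    P=np.stack([(u-m["cx"])/f*z,(v-m["cy"])/f*z,z],-1)
    return P@np.array(m["T"])[:3,:3].T+np.array(m["T"])[:3,3]
E
python3 - <<'E'
from h import *
d=np.load("top0.npy")
P=pts("top",d)
def s(n,uv): print(n,np.round(P[uv[1],uv[0]],3))
s("bench",(150,300));s("u+x",(303,172));s("u-x",(310,245));s("grip",(251,154));s("dish",(233,157))
s("jar",(379,203));s("timer",(383,277));s("base",(270,390))
for c in [(282,193),(321,192),(302,210),(286,227),(322,223)]: s("st",c)
# foot plate edges, bin rim via height masks
Z=P[...,2]
for n,(lo,hi),(u0,v0,u1,v1) in [("bin rim",(.07,.09),(195,185,300,270)),("foot",(.009,.022),(250,150,360,270)),("grip",(.2,.26),(235,130,270,180)),("upr",(.205,.235),(270,150,360,175)),("upr2",(.205,.235),(290,238,330,262)),("traywalls",(.2,.24),(255,175,345,245))]:
    m=np.zeros(Z.shape,bool);m[v0:v1,u0:u1]=True;m&=(Z>lo)&(Z<hi)
    Q=P[m]
    if len(Q)<5: print(n,len(Q));continue
    r=cv2.minAreaRect(Q[:,:2].astype(np.float32)*1000)
    print(n,len(Q),np.round(Q.mean(0),3),r, cv2.boxPoints(r).round(0).tolist())
im=cv2.imread("pics/top0.png");cv2.imwrite("pics/t0c.png",cv2.resize(im[130:310,190:410],None,fx=3.5,fy=3.2,interpolation=cv2.INTER_CUBIC))
im=cv2.imread("pics/side0.png");cv2.imwrite("pics/s0c.png",cv2.resize(im[150:400,170:450],None,fx=2.4,fy=2.4,interpolation=cv2.INTER_CUBIC))
E
```

```text
bench [ 0.294  0.336 -0.001]
u+x [ 0.585 -0.073  0.219]
u-x [ 0.419 -0.092  0.221]
grip [0.62  0.043 0.239]
dish [0.677 0.128 0.046]
jar [ 0.54  -0.26   0.101]
timer [ 0.36  -0.278  0.019]
base [0.081 0.008 0.014]
st [ 0.317 -0.122  1.122]
st [ 0.537 -0.115  0.226]
st [ 0.494 -0.073  0.231]
st [ 0.457 -0.039  0.227]
st [ 0.466 -0.118  0.232]
bin rim 451 [0.472 0.125 0.078] ((479.7627258300781, 95.85874938964844), (169.67822265625, 181.2740936279297), 89.57919311523438) [[389.0, 12.0], [570.0, 10.0], [571.0, 180.0], [390.0, 181.0]]
foot 1882 [ 0.529 -0.119  0.015] ((531.4630126953125, -45.76777648925781), (267.5627746582031, 264.4116516113281), 6.190329074859619) [[384.0, 71.0], [413.0, -192.0], [679.0, -163.0], [650.0, 100.0]]
grip 413 [0.614 0.037 0.216] ((613.359130859375, 36.930450439453125), (86.88473510742188, 35.641380310058594), 5.6685614585876465) [[568.0, 50.0], [572.0, 15.0], [658.0, 23.0], [655.0, 59.0]]
upr 80 [ 0.586 -0.076  0.218] ((587.9034423828125, -100.47372436523438), (86.48249816894531, 18.305206298828125), 88.96298217773438) [[578.0, -144.0], [596.0, -144.0], [598.0, -57.0], [580.0, -57.0]]
upr2 135 [ 0.422 -0.084  0.217] ((427.61212158203125, -78.23089599609375), (57.77106857299805, 24.295757293701172), 62.884586334228516) [[404.0, -98.0], [425.0, -109.0], [452.0, -58.0], [430.0, -47.0]]
traywalls 4815 [ 0.503 -0.066  0.211] ((501.7580871582031, -59.55553436279297), (162.9178466796875, 195.16387939453125), 0.6438058614730835) [[419.0, 37.0], [421.0, -158.0], [584.0, -156.0], [582.0, 39.0]]
```

View pics/t0c.png

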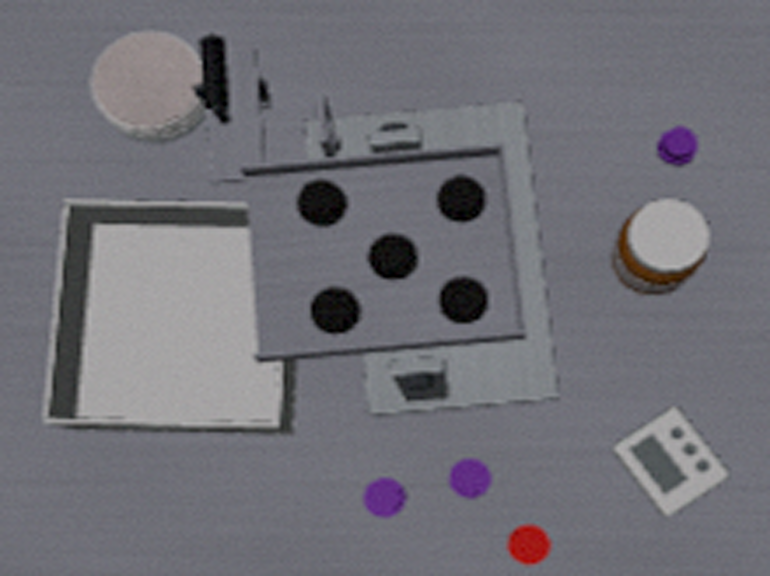

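View pics/s0c.png

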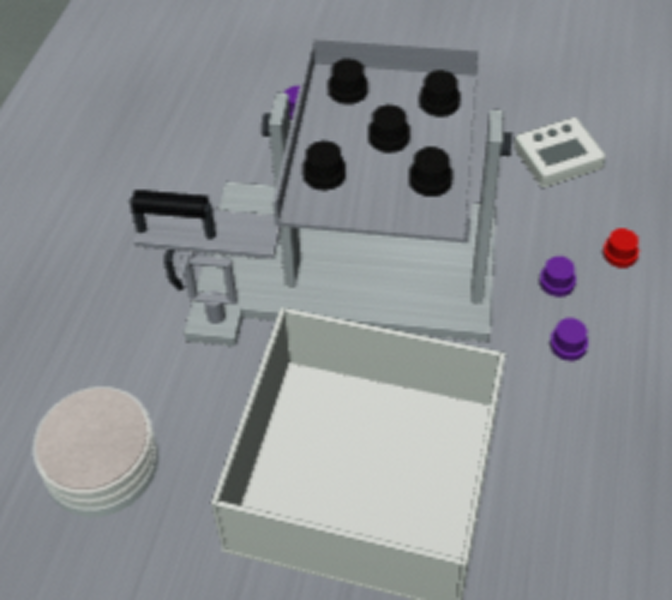

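Run:
```python
from h import *
from scipy.optimize import least_squares
dt=np.load("top0.npy");ds=np.load("side0.npy")
T=pts("top",dt);S=pts("side",ds)
it=cv2.imread("pics/top0.png").astype(int);is_=cv2.imread("pics/side0.png").astype(int)
# grip bar: dark & z>.225
for n,P,im,d in(("top",T,it,dt),("side",S,is_,ds)):
    m=(d>0)&(P[...,2]>.228)&(P[...,2]<.26)&(im.sum(2)<150)&(P[...,0]>.58)&(P[...,1]>-.02)
    Q=P[m];r=cv2.minAreaRect(Q[:,:2].astype(np.float32)*1000);print("grip",n,len(Q),r,np.percentile(Q[:,2],[50,95]))
    # foot plate
    m=(d>0)&(abs(P[...,2]-.015)<.004)&(P[...,0]>.36)&(P[...,0]<.72)&(P[...,1]>-.24)&(P[...,1]<.08)
    Q=P[m]; np.save(n+"foot.npy",Q); print("foot",n,len(Q),Q.min(0).round(3),Q.max(0).round(3))
    m=(d>0)&(abs(P[...,2]-.22)<.0035)&(((abs(P[...,0]-.585)<.02)|(abs(P[...,0]-.42)<.018)))&(P[...,1]<-.04)&(P[...,1]>-.13)
    for a in (P[m][P[m][:,0]>.5],P[m][P[m][:,0]<.5]): print("upr",n,len(a),a.mean(0).round(4),a.min(0).round(3),a.max(0).round(3)) if len(a) else 0
    m=(d>0)&(abs(P[...,2]-.08)<.004)&(P[...,0]>.36)&(P[...,0]<.6)&(P[...,1]>-.03)&(P[...,1]<.25)&(im.min(2)>90)
    Q=P[m];r=cv2.minAreaRect(Q[:,:2].astype(np.float32)*1000);print("bin",n,len(Q),r,cv2.boxPoints(r).round(0).tolist()); np.save(n+"bin.npy",Q)
    m=(d>0)&(P[...,2]>.008)&(P[...,2]<.05)&(P[...,0]>.6)&(P[...,1]>.08)&(P[...,1]<.2)
    Q=P[m];print("dish",cv2.minAreaRect(Q[:,:2].astype(np.float32)*1000))
# back edge of foot from top: for columns x, min y
Q=np.load("topfoot.npy")
xs=[];ys=[]
for x in np.arange(.44,.62,.006):
    q=Q[abs(Q[:,0]-x)<.003]
    if len(q): xs.append(x);ys.append(q[:,1].min())
print(np.polyfit(xs,ys,1),list(zip(np.round(xs,3),np.round(ys,3)))[::6])
Q=np.load("sidefoot.npy");xs=[];ys=[]
for x in np.arange(.42,.56,.006):
    q=Q[abs(Q[:,0]-x)<.003]
    if len(q): xs.append(x);ys.append(q[:,1].max())
print(np.polyfit(xs,ys,1),list(zip(np.round(xs,3),np.round(ys,3)))[::6])
# bin fit: rim square outline
B=np.load("sidebin.npy")[:,:2]
def res(p):
    c,s=np.cos(p[2]),np.sin(p[2]);q=(B-p[:2])@np.array([[c,-s],[s,c]])
    dd=np.stack([abs(abs(q[:,0])-.088),abs(abs(q[:,1])-.083)],1).min(1);return dd
f=least_squares(res,[.48,.09,0.05],loss="soft_l1",f_scale=.003);print("binfit",f.x,np.median(res(f.x)))
```

```text
grip top 138 ((625.1367797851562, 45.10218048095703), (52.57160568237305, 14.78309440612793), 4.844602108001709) [0.23716522 0.24023204]
foot top 1772 [ 0.361 -0.239  0.011] [0.676 0.078 0.019]
upr top 89 [ 0.5798 -0.0779  0.2197] [ 0.565 -0.128  0.217] [ 0.59  -0.049  0.223]
upr top 81 [ 0.4235 -0.0866  0.2201] [ 0.416 -0.105  0.217] [ 0.437 -0.046  0.223]
bin top 304 ((479.76483154296875, 96.15283203125), (169.09002685546875, 181.2740936279297), 89.57919311523438) [[389.0, 12.0], [570.0, 11.0], [571.0, 180.0], [390.0, 181.0]]
dish ((765.3734130859375, 135.90036010742188), (248.3958740234375, 86.28219604492188), 1.4942471981048584)
grip side 281 ((624.9441528320312, 46.83594512939453), (53.28364181518555, 16.08374786376953), 11.601799011230469) [0.2365336  0.23958516]
foot side 4317 [ 0.361 -0.24   0.011] [0.677 0.08  0.019]
upr side 106 [ 0.5803 -0.0754  0.22  ] [ 0.565 -0.128  0.217] [ 0.591 -0.055  0.223]
upr side 80 [ 0.4216 -0.0864  0.2202] [ 0.415 -0.106  0.217] [ 0.437 -0.04   0.223]
bin side 1030 ((479.8153076171875, 95.12997436523438), (171.9481201171875, 180.26490783691406), 89.20919036865234) [[389.0, 10.0], [569.0, 8.0], [571.0, 180.0], [391.0, 182.0]]
dish ((685.890625, 132.09732055664062), (88.82910919189453, 91.2643051147461), 29.62759780883789)
[ 0.10651006 -0.23803708] [(np.float64(0.44), np.float64(-0.187)), (np.float64(0.476), np.float64(-0.184)), (np.float64(0.512), np.float64(-0.179)), (np.float64(0.548), np.float64(-0.176)), (np.float64(0.584), np.float64(-0.171))]
[-0.01703583  0.02318536] [(np.float64(0.42), np.float64(0.016)), (np.float64(0.456), np.float64(0.017)), (np.float64(0.492), np.float64(0.015)), (np.float64(0.528), np.float64(0.015))]
binfit [ 0.47945725  0.09610411 -0.01448663] 0.001020649035971176
```

```bash
cat >> h.py <<'E'
O=np.array([.501,-.082]);YAW=.106
def tost(p):
    d=np.array(p[:2])-O;c,s=np.cos(YAW),np.sin(YAW);return np.array([c*d[0]+s*d[1],-s*d[0]+c*d[1]])
def st():
    from scipy.spatial.transform import Rotation as R
    o=bot.get_obs();M=R.from_quat(o["tcp_rot"]).as_matrix()
    print("t",round(o["time"],2),"stand xy",tost(o["eef_pos"]).round(4),"z",round(float(o["eef_pos"][2]),4),"toolx-yaw vs stand deg",np.degrees(np.arctan2(M[1,0],M[0,0])-YAW).round(2),"zdown",M[2,2].round(4),"F",np.round(o["ft_force"],1),"tip",bot.tip_reach,"op",round(float(o["opening"]),4))
E
python3 -m creep '[[[0,0,0.5],10.7],[[0,0,0.5],10.7],[[0,0,0.5],10.7],[[0,0,0.5],10.7],[[0,0,0.5],10.7],[[0,0,0.5],10.7],[[0,0,0],5.2]]'; python3 -c "
from h import *
st()"
```

```text
time: 0.98
eef_pos: [0.1422, 0.5528, 0.1442]
tcp_rot: [0.999, 0.047, -0.002, 0.005]
ft_force: [-0.6, 1.0, 0.6]
opening: 0.0853
t 0.97 stand xy [-0.2896  0.6692] z 0.1442 toolx-yaw vs stand deg -0.74 zdown -0.9999 F [-0.6  1.   0.6] tip 0.011 op 0.0853
```

```bash
python3 -m creep '[[[0.9,0.9,0.25],0],[[0.9,0.9,0.25],0],[[0.9,0.9,0.25],0],[[0.9,0.9,0.25],0],[[0.9,0.9,0.25],0],[[0.9,0.9,0.25],0],[[0.9,0.9,0.25],0],[[0.9,0.9,0.25],0],[[0.9,0.9,0.25],0],[[0.9,0.9,0.25],0],[[0.6,0.9,0.25],0],[[0,0,0],-0.7]]'; python3 -c "
from h import *
st()"
```

```text
time: 2.48
eef_pos: [0.4625, 0.2728, 0.0551]
tcp_rot: [0.999, 0.054, -0.006, 0.007]
ft_force: [-0.0, 0.9, -0.6]
opening: 0.0852
t 2.48 stand xy [-0.0007  0.3569] z 0.0551 toolx-yaw vs stand deg 0.08 zdown -0.9999 F [-0.   0.9 -0.6] tip 0.011 op 0.0852
```

```bash
python3 -m creep '[[[0,0.7,0.6],0],[[0,0.6,0],0],[[0,0.4,0],0],[[0,0.3,0],0],[[0,0.3,0],0],[[0,0.3,0],0],[[0,0.3,0],0],[[0,0.3,0],0],[[0,0.3,0],0],[[0,0,0],0]]'
python3 - <<'E'
from h import *
st()
im,d=bot.capture("side");cv2.imwrite("pics/side1.png",im[100:,100:500])
E
```

```text
time: 3.72
eef_pos: [0.4737, 0.1661, 0.04]
tcp_rot: [0.998, 0.055, -0.005, 0.005]
ft_force: [-0.1, -0.5, -0.8]
opening: 0.0855
t 3.73 stand xy [-0.0009  0.2496] z 0.04 toolx-yaw vs stand deg 0.21 zdown -0.9999 F [-0.1 -0.5 -0.8] tip 0.011 op 0.0855
```

View pics/side1.png

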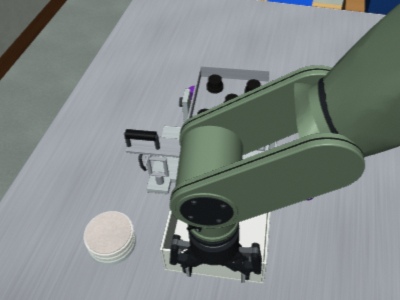

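The picture shows the open fingers on the bin's near face at about (215,265), with the bar at (142,137) and the dishes at (110,238) clear. I'm continuing the push.

```bash
python3 -m creep '[[[0,0.3,0.05],0],[[0,0.3,0.05],0],[[0,0.2,0],0],[[0,0.1,0],0]]'
python3 - <<'E'
from h import *
st()
E
```

```text
time: 4.28
eef_pos: [0.4769, 0.1439, 0.0387]
tcp_rot: [0.998, 0.055, -0.004, -0.001]
ft_force: [-2.7, 19.9, 5.3]
opening: 0.0854
t 4.28 stand xy [-1.000e-04  2.272e-01] z 0.0387 toolx-yaw vs stand deg 0.22 zdown -1.0 F [-2.7 19.9  5.3] tip 0.011 op 0.0854
```

```bash
python3 -m creep '[[[0,0.05,0],0],[[0,0.05,0],0]]';python3 -m creep '[[[0,-0.3,0],0],[[0,-0.7,0],0],[[0,-0.9,0],0],[[0,-0.9,-0.5],0]]'
python3 - <<'E'
from h import *
from scipy.optimize import least_squares
st()
im,d=bot.capture("side");cv2.imwrite("pics/side2.png",im[100:,100:500]);P=pts("side",d)
im2,d2=bot.capture("top");P2=pts("top",d2);cv2.imwrite("pics/top2.png",cv2.resize(im2[120:320,170:420],None,fx=3,fy=3))
for P,im,d in((P,im,d),(P2,im2,d2)):
    m=(d>0)&(abs(P[...,2]-.08)<.004)&(P[...,0]>.36)&(P[...,0]<.62)&(P[...,1]>-.06)&(P[...,1]<.16)&(im.min(2)>90)
    B=P[m][:,:2]
    def res(p):
        c,s=np.cos(p[2]),np.sin(p[2]);q=(B-p[:2])@np.array([[c,-s],[s,c]])
        return np.stack([abs(abs(q[:,0])-.088),abs(abs(q[:,1])-.083)],1).min(1)
    f=least_squares(res,[.487,.05,0.1],loss="soft_l1",f_scale=.003)
    print("bin stand",tost(f.x),"yaw rel",f.x[2]-YAW,len(B),np.median(res(f.x)))
E
```

```text
time: 4.53
eef_pos: [0.4769, 0.1442, 0.0392]
tcp_rot: [0.998, 0.056, -0.004, -0.004]
ft_force: [-1.6, 8.6, 1.1]
opening: 0.0853
time: 5.03
eef_pos: [0.4664, 0.2264, 0.0528]
tcp_rot: [0.999, 0.054, -0.006, -0.002]
ft_force: [-0.3, 0.5, 0.3]
opening: 0.0856
t 5.03 stand xy [-0.0018  0.3103] z 0.0528 toolx-yaw vs stand deg 0.15 zdown -0.9999 F [-0.3  0.5  0.3] tip 0.011 op 0.0856
bin stand [0.00793889 0.1341982 ] yaw rel 0.00699626413571712 86 0.0010036282628290427
bin stand [0.0075382  0.13061586] yaw rel 0.0018667607773454192 283 0.0010462697248815184
```

View pics/top2.png

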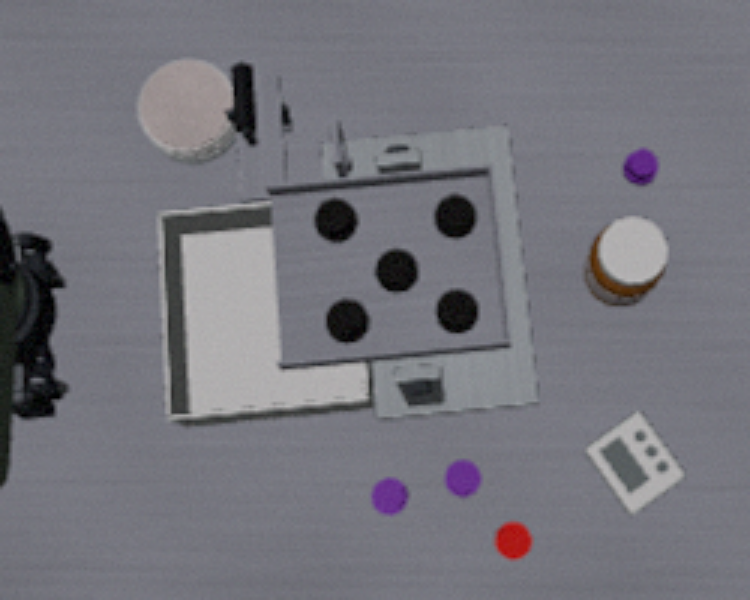

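View pics/side2.png

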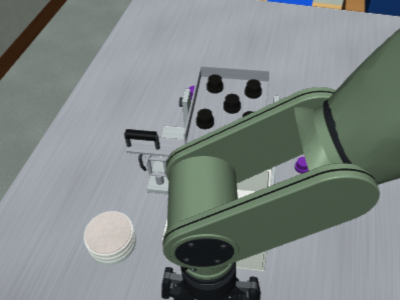

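The bin is home: stand x 8 mm, y about 131 mm, square, and the bar is at (243,100) in the top crop. I'm raising the arm, closing the fingers and going over the bar.

```bash
python3 -m creep '[[[0,0,-1],0],[[0,0,-1],0],[[0,0,-1],0],[[0.3,0,-1],0],[[0.5,0,-1],0],[[0.7,0,-1],0],[[0.8,0,-1],0],[[0.8,0,-1],0],[[0.8,0.2,-0.5],0],[[0.7,0.5,0],0],[[0,0.8,0],0],[[0,0,0],0]]' 0
python3 - <<'E'
from h import *
st()
E
```

```text
time: 6.62
eef_pos: [0.6162, 0.1851, 0.3073]
tcp_rot: [0.999, 0.053, -0.008, 0.006]
ft_force: [0.2, 0.0, -0.5]
opening: 0.0001
t 6.62 stand xy [0.1429 0.2534] z 0.3073 toolx-yaw vs stand deg 0.01 zdown -0.9998 F [ 0.2  0.  -0.5] tip 0.011 op 0.0001
```

```bash
python3 -m creep '[[[0,0.9,0.2],0],[[0,0.9,0.2],0],[[-0.1,0.9,0.2],0],[[-0.1,0.9,0.2],0],[[0,0.8,0.2],0],[[0,0.2,0.3],0],[[0,0,0],0]]'
python3 - <<'E'
from h import *
st()
im,d=bot.capture("side");cv2.imwrite("pics/side3.png",cv2.resize(im[120:320,160:420],None,fx=3,fy=3))
E
```

```text
time: 7.5
eef_pos: [0.6215, 0.0456, 0.2637]
tcp_rot: [0.998, 0.054, -0.011, 0.005]
ft_force: [0.2, 0.5, -0.6]
opening: -0.0003
t 7.5 stand xy [0.1333 0.1141] z 0.2637 toolx-yaw vs stand deg 0.11 zdown -0.9997 F [ 0.2  0.5 -0.6] tip 0.011 op -0.0003
```

View pics/side3.png

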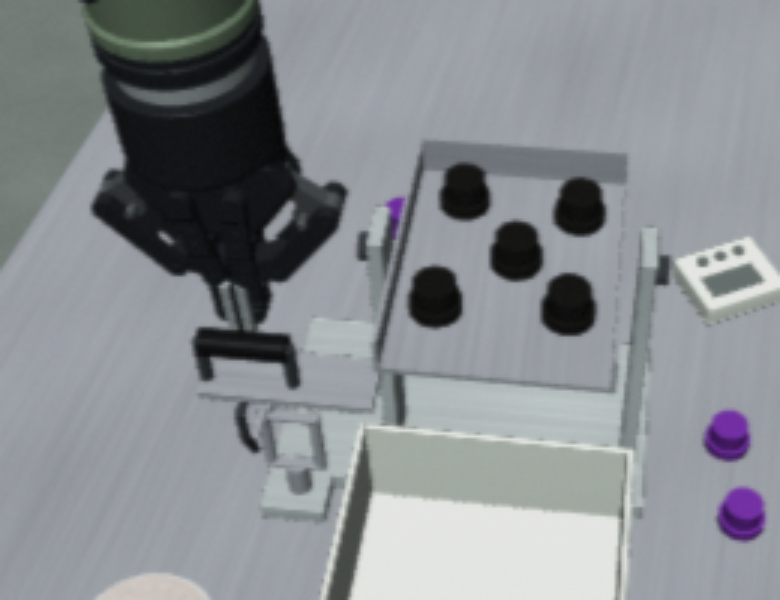

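The shut fingers stand over the bar, which spans about (200–290,345), behind its middle in this view. The tray and all five stoppers are undisturbed. I'm pushing down along the arc.

```bash
python3 -m creep '[[[0.1,0,0.3],0],[[0.1,0,0.3],0],[[0,0,0.3],0],[[0,0,0.3],0],[[0,0,0.3],0],[[0,0,0.3],0],[[0,0,0.3],0],[[0,0,0.3],0]]'
python3 - <<'E'
from h import *
st()
E
```

```text
time: 8.55
eef_pos: [0.6287, 0.049, 0.1911]
tcp_rot: [0.998, 0.056, -0.007, 0.005]
ft_force: [-1.0, -1.7, 4.5]
opening: 0.0002
t 8.55 stand xy [0.1409 0.1167] z 0.1911 toolx-yaw vs stand deg 0.38 zdown -0.9998 F [-1.  -1.7  4.5] tip 0.011 op 0.0002
```

```bash
python3 -m creep '[[[0,0.17,0.2],0],[[0,0.15,0.25],0],[[0,0.15,0.25],0],[[0,0.15,0.25],0]]'
python3 - <<'E'
from h import *
st()
im,d=bot.capture("side");cv2.imwrite("pics/side4.png",cv2.resize(im[120:320,160:420],None,fx=3,fy=3))
E
```

```text
time: 9.05
eef_pos: [0.6309, 0.0328, 0.1632]
tcp_rot: [0.998, 0.056, -0.006, 0.001]
ft_force: [-1.9, 4.1, 6.3]
opening: -0.0001
t 9.05 stand xy [0.1414 0.1004] z 0.1632 toolx-yaw vs stand deg 0.39 zdown -0.9999 F [-1.9  4.1  6.3] tip 0.011 op -0.0001
```

View pics/side4.png

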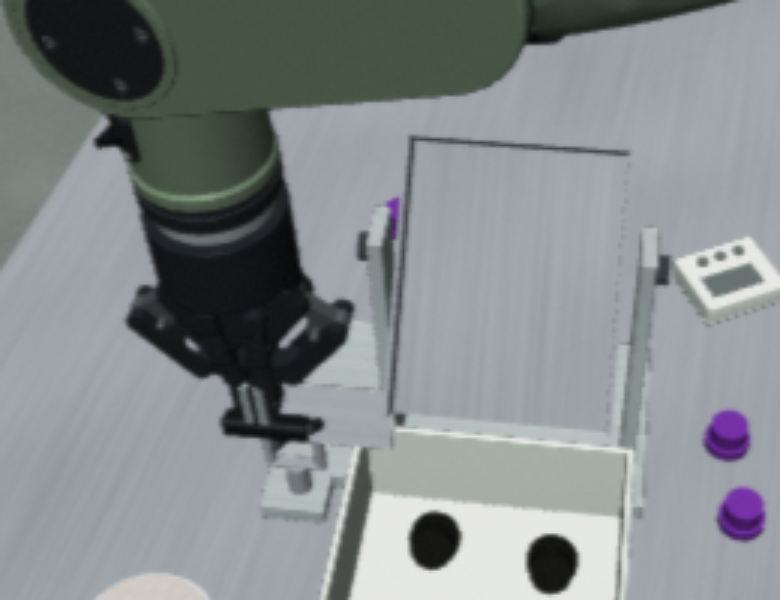

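The tray is nearly tipped, with the bar at (270,425) and two stoppers visible in the bin at (435,540) and (550,560). I'm going the rest of the way.

```bash
python3 -m creep '[[[-0.05,0.12,0.25],0],[[0,0.12,0.25],0],[[0,0.05,0.1],0],[[0,0,0],0]]'
python3 - <<'E'
from h import *
st()
E
```

```text
time: 9.6
eef_pos: [0.6319, 0.0221, 0.1458]
tcp_rot: [0.998, 0.056, -0.004, 0.001]
ft_force: [-1.3, 4.0, 5.8]
opening: 0.0003
t 9.6 stand xy [0.1411 0.0897] z 0.1458 toolx-yaw vs stand deg 0.32 zdown -1.0 F [-1.3  4.   5.8] tip 0.011 op 0.0003
```

```bash
python3 -m creep '[[[0,-0.1,-0.3],0],[[0,-0.2,-0.5],0],[[0,-0.1,-0.8],0],[[0,0,-1],0],[[0,-0.5,-1],0],[[0,-1,-1],0],[[0,-1,-1],0],[[0,-1,-0.5],0],[[0,-1,0],0],[[0,-1,0],0],[[0,-1,0],0],[[0,0,0],0]]'
python3 - <<'E'
from h import *
st()
for n in("side","top"):
    im,d=bot.capture(n);np.save(n+"5.npy",d);cv2.imwrite(f"pics/{n}5raw.png",im)
    c=im[120:380,160:450] if n=="side" else im[120:320,170:420]
    cv2.imwrite(f"pics/{n}5.png",cv2.resize(c,None,fx=2.3 if n=="side" else 3,fy=2.3 if n=="side" else 3))
E
```

```text
time: 11.1
eef_pos: [0.6073, 0.2301, 0.3341]
tcp_rot: [0.998, 0.054, -0.007, 0.008]
ft_force: [0.4, -0.8, -0.3]
opening: -0.0002
t 11.1 stand xy [0.1388 0.2991] z 0.3341 toolx-yaw vs stand deg 0.07 zdown -0.9998 F [ 0.4 -0.8 -0.3] tip 0.011 op -0.0002
```

View pics/side5.png

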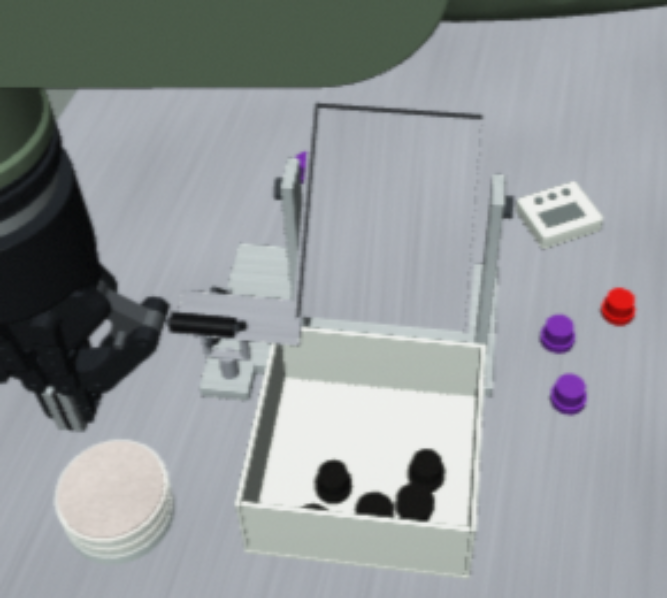

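View pics/top5.png

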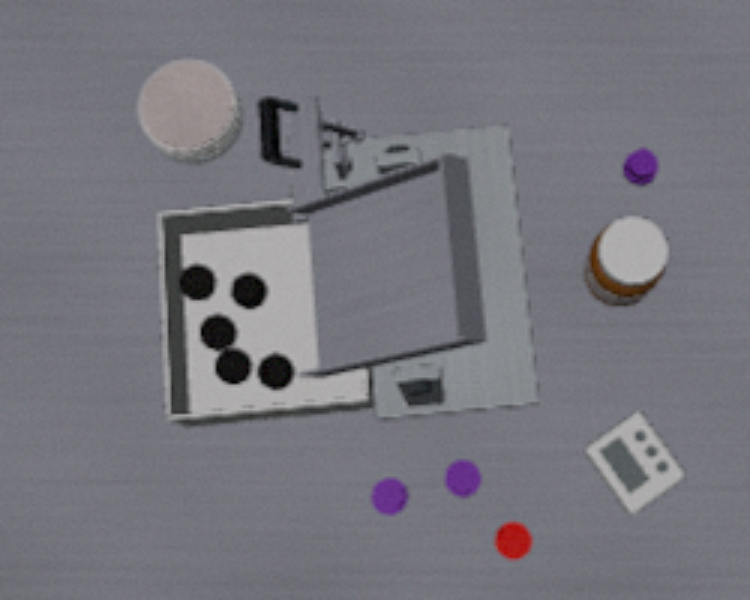

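All five stoppers are in the bin at (198,282), (249,291), (217,331), (233,366) and (276,371), and the tray stays tipped. I'm measuring the tip angle and bin pose, and looking at the hook.

```bash
python3 -m creep '[[[0,-0.8,-0.3],0],[[0,-0.8,-0.3],0],[[0,-0.6,0],0],[[0,0,0],0]]'
python3 - <<'E'
from h import *
from scipy.optimize import least_squares
st()
im2,d2=bot.capture("top");P2=pts("top",d2)
R=P2[175:240,285:310].reshape(-1,3);Rd=R[(R[:,2]>.14)&(R[:,2]<.26)]
c=Rd-np.median(Rd,0);n=np.linalg.svd(c,full_matrices=False)[2][2];n*=np.sign(n[2]);print("tilt",np.arccos(n[2]),len(Rd),np.abs(c@n).mean())
m=(d2>0)&(abs(P2[...,2]-.08)<.004)&(P2[...,0]>.36)&(P2[...,0]<.62)&(P2[...,1]>-.06)&(P2[...,1]<.16)&(im2.min(2)>90)
B=P2[m][:,:2]
def res(p):
    c,s=np.cos(p[2]),np.sin(p[2]);q=(B-p[:2])@np.array([[c,-s],[s,c]])
    return np.stack([abs(abs(q[:,0])-.088),abs(abs(q[:,1])-.083)],1).min(1)
f=least_squares(res,[.487,.05,0.1],loss="soft_l1",f_scale=.003)
print("bin",tost(f.x),f.x[2]-YAW,len(B))
im,d=bot.capture("side");P=pts("side",d)
for nm,Q,i,dd in(("top",P2,im2,d2),("side",P,im,d)):
    m=(dd>0)&(i.sum(2)<150)&(Q[...,0]>.58)&(Q[...,0]<.67)&(Q[...,1]>-.01)&(Q[...,1]<.07)&(Q[...,2]>.13)&(Q[...,2]<.2)
    q=Q[m];print(nm,"grip",len(q),tost(q.mean(0)),np.percentile(q[:,2],[5,50,95]))
cv2.imwrite("pics/side6.png",cv2.resize(im[225:310,225:305],None,fx=7,fy=7,interpolation=cv2.INTER_CUBIC))
cv2.imwrite("pics/top6.png",cv2.resize(im2[140:200,250:320],None,fx=8,fy=8,interpolation=cv2.INTER_CUBIC))
w,_=bot.capture("wrist");cv2.imwrite("pics/wrist6.png",w)
E
```

```text
time: 11.7
eef_pos: [0.6015, 0.2968, 0.3528]
tcp_rot: [0.999, 0.051, -0.007, 0.009]
ft_force: [0.8, -0.1, 0.0]
opening: 0.0001
t 11.7 stand xy [0.14  0.366] z 0.3528 toolx-yaw vs stand deg -0.21 zdown -0.9998 F [ 0.8 -0.1  0. ] tip 0.011 op 0.0001
tilt 0.7757628866281645 1550 0.0030928185610640934
bin [0.00758696 0.13061576] 0.0017662736815808183 289
top grip 152 [0.13611551 0.10172937] [0.13626489 0.15531079 0.15962072]
side grip 207 [0.13624479 0.10719134] [0.14802563 0.15593695 0.15899501]
```

View pics/side6.png

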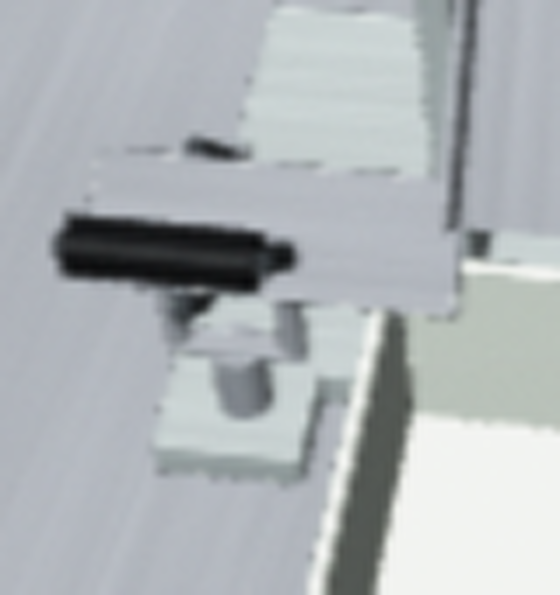

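View pics/top6.png

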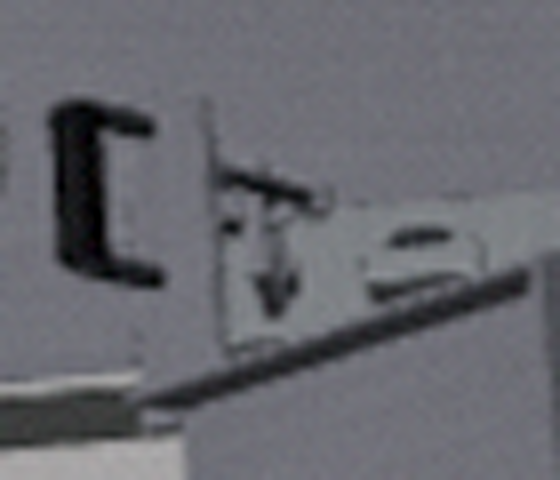

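View pics/wrist6.png

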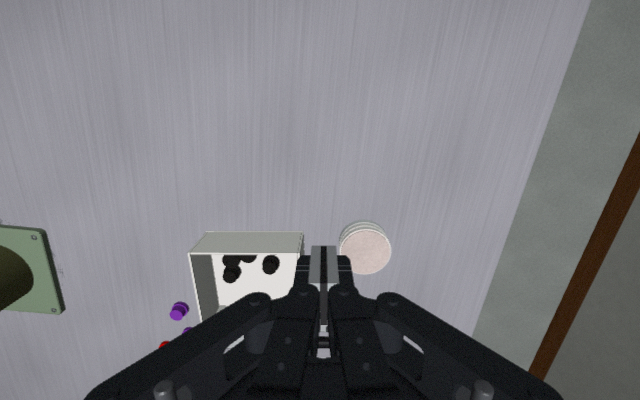

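```bash
python3 -c "
from cell import bot
print(bot.finish_job())"
```

```text
the job is handed in; nothing more can be done
None
```

I pushed the bin home with the open fingers, then pressed the grip bar down along its arc with the fingers shut, past the latch angle to near the stop. After that I backed the arm well clear and handed the job in at about 12 s.

**Last checks:**
- **Bin:** it measured stand x +8 mm, y 131 mm and about 0.002 rad out of square, both before the tipping (side camera gave y 134 mm then) and after.
- **Stoppers:** all five lie in the bin.
- **Tray:** it stayed tipped after release. Its bar centre is at about z 150 mm, which gives roughly 0.71 rad against the 0.72 expected for a hooked tray. A rough plane fit to the tray floor gave 0.78 rad, which disagrees a little because the fit was noisy.
- **Bystanders:** jar, dishes and timer look unmoved in the top view, which I did not measure.
- **Gate:** I could not see it clearly. I take it to be shut because the tray holds at the hooked angle.

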